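# Lay the tall blank down against the end stop

### The arm

A 6-joint arm with a two-finger parallel gripper is mounted at the origin on the work surface. World frame = base frame: x ahead of the robot, y to its left, z up, the work surface at z = 0. Lengths are in m, angles in degrees, forces in N, time in s.
With the tool pointing down it reaches from about 0.35 to 0.875 m from the base axis. Payload 4.2 kg.
Tool frame: the origin (TCP) lies at the very end of the fingers, on their centre line; the grasp point (between the pads) lies 19 mm behind it; z points along the fingers, y is the line along which they close (so a half turn about z gives the same grasp; the last joint's range is limited). The gripper opens to 87 mm and grips with 3 to 60 N. Pads are 19 mm wide; open, the fingers measure 117 mm over their backs; the gripper's body (75 mm by 190 mm) begins 51 mm behind the grasp point.
Start: joints at [14.817, 22.042, 0.453, 0, -68.411, -14.817], TCP at [0.625, 0, 0.223] pointing down, gripper open.
Joint ranges: [-179.83, 179.83], [-69.29, 118.12], [-61.27, 80.66], [-181.25, 117.63], [-171.15, -9.14], [-177.46, 177.46]. Speed limits (degrees/s): [159.86, 159.86, 180, 180, 180, 180].

### API

Orientations are given as a 3x3 rotation matrix whose columns are the frame's x, y, z axes.
In Python, from station import sense, optics, r gives the robot as it stands. The module is installed in compiled form; this text tells all that it offers.
- The arm moves only by the shell command python3 -m pendant 'ROWS' [OPENING]. ROWS is JSON, a list that holds one entry, the list of rows, each a list of 4 numbers: the shift along the tool's x, y, z normalised to -1 to 1, where 1 is 100 mm, then the turn about the tool's z normalised to -1 to 1, where 1 is 2 rad. A call has 1 to 8 rows; each row is the pose to reach, as a shift and turn from the pose commanded when the call began, along the tool's axes at that moment; what a row does not reach only later rows make up. A row lasts 1/10 s, in which the tool goes at most 50 mm and 8.59 degrees, less where a joint would pass 70% of its speed; a pose out of reach is approached as far as the arm can. A call with a number of a shift or a turn outside -1 to 1 is refused whole. A call with a gripper value outside its range is refused whole. OPENING is the closure, from 0 (fully open) to 1 (shut), set as the call begins (- or left out, the last holds). The fingers move at their own pace and stop on an object; the grip force is fixed at half the most. Time passes only in rows, so rows that repeat a pose let the fingers close. It gives the time, the measured TCP pose, the force, the opening and the grip force at its end, in the units of the state.
- sense(): the state, without advancing time (a new reading comes with each control period).
- optics.capture(name): name is "scene" or "side" or "wrist"; returns the picture (420x560x3 uint8, red, green, blue); there is no depth.
- optics.get_calibration(name): a dict with "camera_matrix" (3x3 intrinsics, pixels), "distortion" ([k1, k2, p1, p2, k3] as OpenCV has them; the pictures are not rectified), "camera_from_world" (4x4, takes a point from world to camera coordinates). Camera axes: x right, y down, z forward; pixel columns grow to the right and rows downward; lengths in m; the calibration is good to about 2 mm. A picture is of the moment at which its call begins: read the wrist's pose just before it. get_calibration takes no time and is no camera call; for the wrist camera it gives the pose at the moment of the call.
- r.finish_job(): hands the job in; it is judged then, once.
The state is a dict: "time_s": time; "joints": joint angles; "joint_velocities": joint speeds; "effort": joint torques, N m; "tcp_pos": TCP position; "ee_rot": TCP orientation; "wrist_force": force on the tool from outside, world axes, zero at the start; "moment": the same for the moment, N m; "gripper_width": opening from 0.0 (shut) to 1.0 (fully open); "gripper_force": force on a finger pad.
Only numpy, scipy, OpenCV 4.12 (cv2) and the standard library are available. Lean on these libraries where they do the work, as an engineer would, in place of code of your own. Each camera call takes 0.05 s, during which the arm holds its last target. There are 200 camera calls.

### The job

Using only fingertips or the sides of the fingers, tip the tall wooden blank over, away from the jig's end stop, and ease it down all the way so that it lands gently on its broad side on the jig board; do not let it drop. Then push its head end until its foot sits flush against the end stop, and leave it lying there. Do not pick the blank up or carry it, and leave the glue bottle, jar, offcut and hammer alone.

Things in the scene. Friction and masses are not known exactly. Their poses are not given: they have to be found in the camera images.
- jig: Fixed bench jig: plywood board 150 (jig x) x 190 (jig y) x 30 mm thick on the bench; origin at the centre of its underside, z up. A dark hardwood end stop bar (25 mm thick, 40 mm high above the board) crosses its -y end; the stop's inner face is the plane y = -70 mm. The +y end (y = +95 mm) is open.
- jig_stop (a point): Mid-point of the foot of the end stop's inner face: where that face meets the board's top (30 mm above the bench). Same axes as the jig; the face looks along +y.
- post: Loose pale wood block 70 (x) x 34 (y) x 210 mm (z), 0.2-0.35 kg, a 22 mm dark hole through its 34 mm near the head. Origin: centre of its foot face; z runs to the head. Starts upright on the board 3-15 mm in front of the stop, its y within 0.1 rad of jig y. Tips by itself once leant 9 degrees.
- post_head (a point): Centre of the blank's head (end face opposite the foot, 210 mm from it); same axes as the blank. Blank laid down and home: its +y broad face is on the board, its z along jig +y, and the head overhangs the open end of the board by 45 mm.
- glue: Bystander: white glue bottle with orange cap, 60 mm across, 190 mm tall, standing to the right of the jig; origin at the centre of its underside.
- jar: Bystander: glass jar with steel lid, 64 mm across, 85 mm tall, standing beyond the jig; origin at the centre of its underside.
- offcut: Bystander: short wood offcut 45 x 90 x 50 mm high, lying on the bench on the robot's side of the jig; origin at the centre of its underside.
- hammer: Bystander: hammer lying on the bench to the right of the jig, about 300 mm long.
Things that resemble listed ones, but are neither listed nor needed, are in the scene too. Leave any orange look-alike of the post alone. Several things look just like the jig: the one meant starts farthest from the robot's base.

How it is judged (in metres and radians):
At the end, for the whole second after the job is handed in: The blank lies flat at rest on a broad face on the jig board (within 0.08 rad), head towards the open end, its length square to the stop within 0.08 rad, its foot within 5 mm of the stop's inner face, and both its ends within 40 mm of the board's centre line (angle between the y axis of post and the z axis of jig, either way round below 0.08 rad and angle between the z axis of post and the y axis of jig, either way round below 0.08 rad and y of post in the frame of jig between -0.075 and -0.065 m and y of post_head in the frame of jig above 0.13 m and x of post in the frame of jig between -0.04 and 0.04 m and x of post_head in the frame of jig between -0.04 and 0.04 m and z of post in the frame of jig between 0.042 and 0.052 m and linear speed of post below 0.02 m/s and angular speed of post below 0.1 rad/s); the robot touches nothing.
It fails at once if the blank falls or slams down (turns faster than 4 rad/s) (angular speed of post above 4 rad/s).
It fails at once if the blank is lifted or carried (the centre of its foot rises over 70 mm above the bench; tipping alone brings it to 47 mm) (height (world z) of post above 0.07 m).
It fails at once if the blank's head is raised (over 260 mm above the bench; it starts at 240 mm) (height (world z) of post_head above 0.26 m).
It fails at once if the glue bottle, jar, offcut or hammer is disturbed (moved over 20 mm) (distance of any of glue, jar, offcut, hammer from where it was at the start of the episode above 0.02 m).
It also fails if it takes over 72 s, if anything falls off the work surface, if the arm or the gripper's body presses on something with over 40 N, if the wrist force passes 120 N, or if a joint passes its speed limit or range.

## Working session

There is one attempt and no reset: what is moved stays moved. The work goes in short steps, Python scripts to look and compute and a shell command to move; the robot and the scene stay as the last step left them, time stands still between calls to the robot, and variables do not carry over. Pictures are saved under pics/ and viewed, at most 10 in all, crops included, and the job is handed in when it is done.

```bash
mkdir -p pics
python3 - <<'E'
from station import sense, optics, r
import cv2, numpy as np
s=sense();print(s)
for n in ["scene","side"]:
    im=optics.capture(n); cv2.imwrite(f"pics/{n}0.png",im[:,:,::-1])
    c=optics.get_calibration(n);print(n,c["camera_matrix"],c["distortion"],np.round(np.linalg.inv(c["camera_from_world"]),3))
E
```

```text
{'time_s': 0.0, 'joints': array([ 1.48155052e+01,  2.20911388e+01,  3.79868691e-01, -2.77814483e-02,
       -6.84085421e+01, -1.48165456e+01]), 'joint_velocities': array([ 0.13977237, -0.01908839, -0.01980234,  0.04552189,  0.02404128,
        0.03809344]), 'effort': array([ 5.69075401e-04, -3.90661991e+01,  1.87403029e+01,  4.22001421e+00,
        1.09914420e-02, -1.81494070e-04]), 'tcp_pos': array([6.24413763e-01, 5.58621953e-06, 2.21459333e-01]), 'ee_rot': array([[-1.96952069e-04, -9.99997698e-01, -2.13684247e-03],
       [-9.99999976e-01,  1.97163719e-04, -9.88378335e-05],
       [ 9.92589138e-05,  2.13682295e-03, -9.99997712e-01]]), 'wrist_force': array([-0.0502346 ,  0.11977658, -0.05367103]), 'moment': array([ 0.01770473, -0.02579852,  0.0203259 ]), 'gripper_force': 0.0, 'gripper_width': 0.9977192908434133}
scene [[422.05234566   0.         280.41612326]
 [  0.         422.05234566 208.92447417]
 [  0.           0.           1.        ]] [0.03028972 0.         0.         0.         0.        ] [[ 0.314  0.742 -0.592  1.093]
 [ 0.949 -0.238  0.206 -0.346]
 [ 0.012 -0.627 -0.779  0.877]
 [ 0.     0.     0.     1.   ]]
side [[422.03177981   0.         279.41461469]
 [  0.         422.03177981 204.98591363]
 [  0.           0.           1.        ]] [-0.13088603  0.          0.          0.          0.        ] [[ 0.746 -0.352  0.565  0.053]
 [-0.665 -0.38   0.643 -0.7  ]
 [-0.011 -0.856 -0.518  0.622]
 [ 0.     0.     0.     1.   ]]
```

View pics/scene0.png

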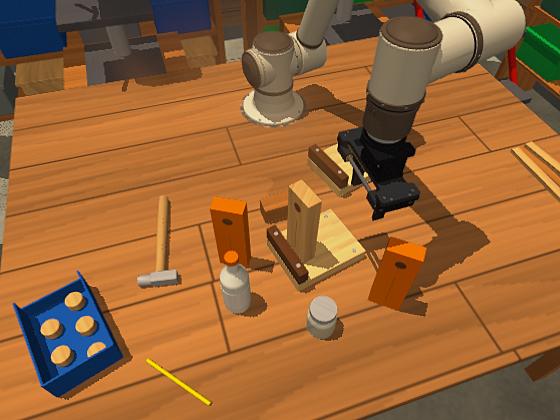

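View pics/side0.png

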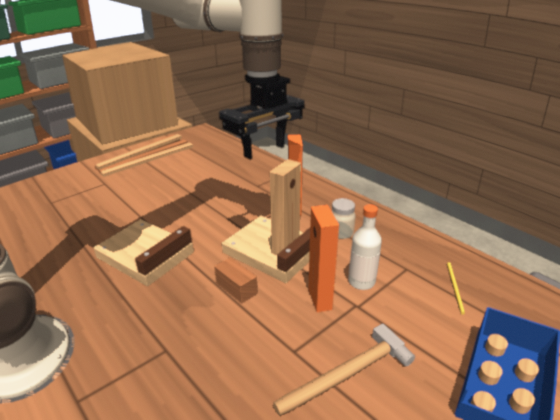

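The pale post stands on the far jig, scene (303,225) and side (286,205). The stop is on its −y side, with orange decoys on both sides and the glue, jar and offcut nearby. I'll enlarge both views to measure.

```bash
cat > h.py <<'E'
import numpy as np, cv2
from station import sense, optics, r
def ray(n,uv,c=None):
    c=c or optics.get_calibration(n); T=np.linalg.inv(c["camera_from_world"])
    p=cv2.undistortPoints(np.array([[uv]],float),c["camera_matrix"],np.array(c["distortion"]))[0,0]
    d=T[:3,:3]@[p[0],p[1],1]; return T[:3,3],d/np.linalg.norm(d)
def plane(n,uv,z):
    o,d=ray(n,uv); return o+d*(z-o[2])/d[2]
def tri(a,b):
    (o1,d1),(o2,d2)=ray("scene",a),ray("side",b)
    s=np.linalg.lstsq(np.c_[d1,-d2],o2-o1,rcond=None)[0]
    p,q=o1+s[0]*d1,o2+s[1]*d2; return (p+q)/2,np.linalg.norm(p-q)
E
python3 - <<'E'
import cv2
for n,(x0,y0) in {"scene":(200,170),"side":(205,125)}.items():
    im=cv2.imread(f"pics/{n}0.png")[y0:y0+150,x0:x0+200] if n=="side" else cv2.imread(f"pics/{n}0.png")[y0:y0+150,x0:x0+200]
    im=cv2.resize(im,None,fx=4,fy=4,interpolation=cv2.INTER_CUBIC)
    for k in range(0,200,20):
        cv2.putText(im,str(x0+k),(k*4,10),0,.35,(255,255,255),1); cv2.line(im,(k*4,12),(k*4,18),(255,255,255),1)
    for k in range(0,150,10): cv2.putText(im,str(y0+k),(0,k*4+4),0,.35,(255,255,255),1)
    cv2.imwrite(f"pics/{n}0c.png",im)
E
```

```text
(no output)
```

View pics/scene0c.png

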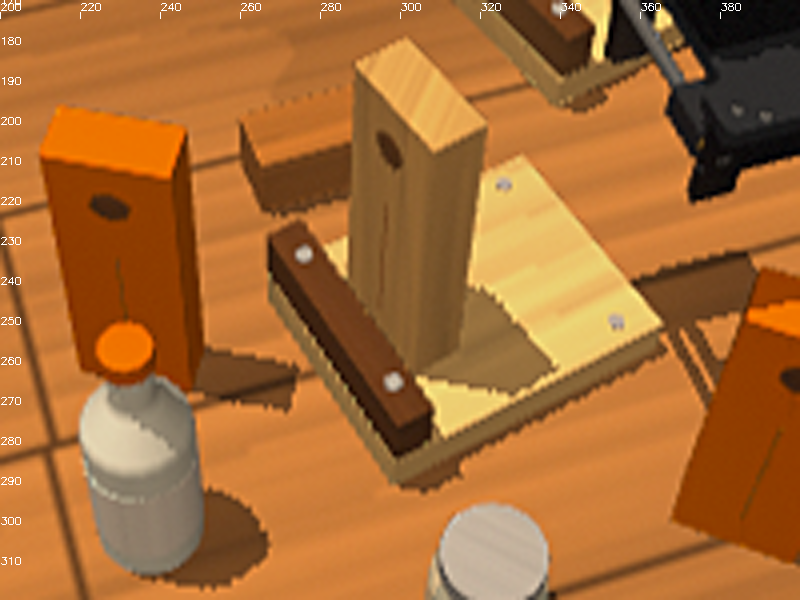

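View pics/side0c.png

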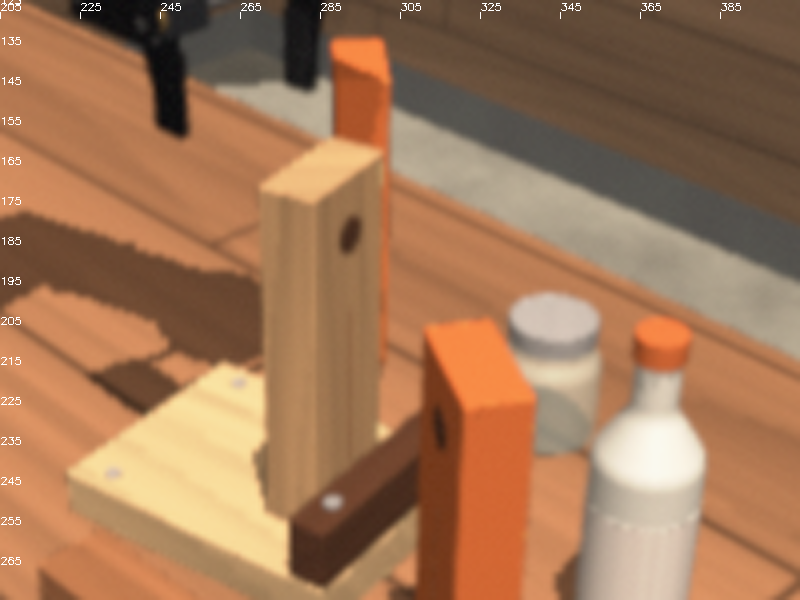

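The crops give sharp corners: post top in scene (289,186), (301,180), (322,201), (309,209), and board, stop and screw points in both views.

Run:
```python
from h import *
P={"post --":((288.75,186.25),(284.5,176.25)),"post -+":((301.25,179.5),(270.5,172)),"post ++":((321.75,200.5),(287.5,159.5)),"post +-":((308.75,208.75),(300.75,163)),
"brd -+":((330.75,209.25),(222,243.75)),"brd ++":((365.5,251.25),(260.5,215.5)),"scr -+":((325.75,216),(233.25,243.25)),"scr ++":((354.25,250.25),(264.25,220.75)),"scr --":((275.75,233.5),(288,250.25)),
"stop -in":((275.75,225.5),(277.5,255)),"stop -out":((267,228.75),(286.25,261.25)),"jar":((323.75,307),(343.75,203)),"glue":((231,256),(370.75,207))}
for k,(a,b) in P.items():
    p,e=tri(a,b); print(k,np.round(p*1000,1),round(e*1000,1))
print("stop +in z.07",plane("scene",(308,271.25),.07),"+out",plane("scene",(298.75,280),.07))
print("brd corners z.03",plane("scene",(330.75,209.25),.03),plane("scene",(365.5,251.25),.03))
print("orangeR foot",plane("scene",(368.75,300),0),plane("scene",(407,310),0),"top",[plane("scene",u,.21) for u in [(388,237),(425,247)]])
print("orangeL foot",plane("scene",(220,262),0),plane("scene",(247,267),0))
print("offcut",[plane("scene",u,.05) for u in [(260,200.5),(265,211),(287,206)]])
```

```text
post -- [ 556.  -143.   235.8] 3.2
post -+ [ 546.4 -112.1  236.7] 1.9
post ++ [611.7 -92.6 236.9] 1.2
post +- [ 622.  -123.5  235.6] 0.1
brd -+ [486.    3.   23.7] 1.8
brd ++ [631.7  33.   25.8] 0.8
scr -+ [504.6 -18.5  27.2] 0.5
scr ++ [622.    7.1  26.7] 1.0
scr -- [ 545.5 -166.    68.3] 0.5
stop -in [ 521.  -158.6   64.4] 1.9
stop -out [ 522.9 -182.3   61.5] 5.2
jar [ 761.3 -134.5   85.9] 2.5
glue [ 651.7 -290.9  189.5] 0.8
stop +in z.07 [ 0.66471064 -0.1300785   0.07      ] +out [ 0.67885732 -0.156777    0.07      ]
brd corners z.03 [0.48980316 0.00128164 0.03      ] [0.6342678  0.03069124 0.03      ]
orangeR foot [ 0.73995032 -0.00631667  0.        ] [0.78820505 0.06437446 0.        ] top [array([0.71538835, 0.00614833, 0.21      ]), array([0.75749471, 0.06204729, 0.21      ])]
orangeL foot [ 0.53806093 -0.30464625  0.        ] [ 0.57158064 -0.24644823  0.        ]
offcut [array([ 0.42229024, -0.16821618,  0.05      ]), array([ 0.45897422, -0.16609443,  0.05      ]), array([ 0.46047904, -0.10839662,  0.05      ])]
```

```bash
python3 -m pendant '[[[0,0,-0.5,0.07],[0,0,-0.6,0.14],[0.4,0.2,-0.6,0.21],[0.8,0.4,-0.6,0.28],[1,0.4,-0.6,0.35],[1,0.4,-0.6,0.42],[1,0.4,-0.6,0.49],[1,0.4,-0.6,0.56]]]' 0.37
python3 - <<'E'
from h import *
s=sense();R=s["ee_rot"];p=s["tcp_pos"];print(p,R.round(3),s["gripper_width"])
print("shift",R.T@(np.array([.584,-.118,.30])-p)/.1, "yaw now",np.degrees(np.arctan2(-R[0,1],R[1,1])))
print("decoy jig",plane("scene",(341,195),.03))
E
```

```text
time_s: 0.9
tcp_pos: [0.5846, -0.1003, 0.282]
ee_rot: [[-0.903, -0.43, -0.001], [-0.43, 0.903, 0.0], [0.001, 0.001, -1.0]]
wrist_force: [-0.2, 0.8, -0.0]
gripper_width: 0.639
gripper_force: 0.0
[ 0.5845866  -0.10030442  0.28198636] [[-0.903 -0.43  -0.001]
 [-0.43   0.903  0.   ]
 [ 0.001  0.001 -1.   ]] 0.6391286051234419
shift [ 0.08150945 -0.15713709 -0.18016941] yaw now 25.451450012429774
decoy jig [0.45320479 0.0458601  0.03      ]
```

```bash
python3 -m pendant '[[[0.08,-0.16,0,0.07],[0.08,-0.16,0,0.08],[0.08,-0.16,0.1,0.08],[0.08,-0.16,0.25,0.08],[0.08,-0.16,0.4,0.08],[0.08,-0.16,0.55,0.08],[0.08,-0.16,0.67,0.08],[0.08,-0.16,0.67,0.08]]]'
python3 - <<'E'
from h import *
a=optics.capture("scene");b=optics.capture("side")
im=np.hstack([cv2.resize(a[120:300,200:400],(400,360)),cv2.resize(b[90:270,200:400],(400,360))])
cv2.imwrite("pics/strad.png",im[:,:,::-1])
E
```

```text
time_s: 1.7
tcp_pos: [0.5834, -0.1174, 0.2129]
ee_rot: [[-0.958, -0.288, -0.005], [-0.288, 0.958, 0.0], [0.005, 0.002, -1.0]]
wrist_force: [0.6, 0.3, -0.3]
gripper_width: 0.629
gripper_force: 0.0
```

View pics/strad.png

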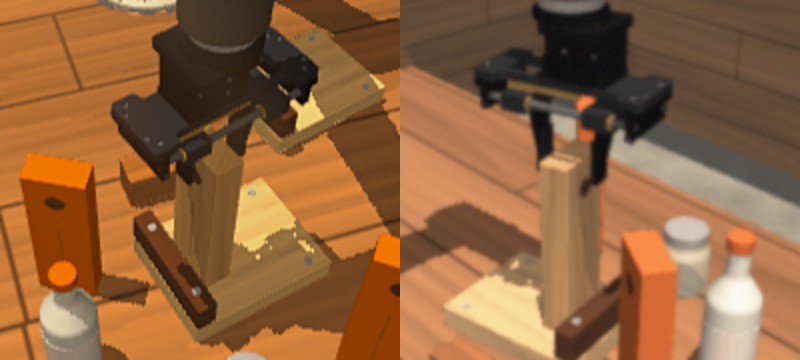

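The fingers straddle the head cleanly, one on each broad face. Starting the push along tool +y.

```bash
python3 -m pendant '[[[0,0.06,0,0],[0,0.12,0,0],[0,0.16,0,0],[0,0.2,0,0],[0,0.24,0,0],[0,0.28,0,0],[0,0.32,0,0],[0,0.36,0,0]]]'
python3 -m pendant '[[[0,0.03,0,0],[0,0.06,0,0],[0,0.09,0,0],[0,0.12,0,0],[0,0.14,0.01,0],[0,0.16,0.02,0],[0,0.16,0.03,0],[0,0.16,0.04,0]]]'
python3 - <<'E'
from h import *
a=optics.capture("scene");b=optics.capture("side")
im=np.hstack([cv2.resize(a[120:300,200:400],(400,360)),cv2.resize(b[90:270,200:400],(400,360))])
cv2.imwrite("pics/tip1.png",im[:,:,::-1])
E
```

```text
time_s: 2.6
tcp_pos: [0.5743, -0.083, 0.2155]
ee_rot: [[-0.958, -0.287, -0.0], [-0.287, 0.958, 0.0], [0.0, 0.0, -1.0]]
wrist_force: [-0.3, 0.5, 0.1]
gripper_width: 0.629
gripper_force: 0.0
time_s: 3.4
tcp_pos: [0.5698, -0.068, 0.2115]
ee_rot: [[-0.958, -0.287, -0.0], [-0.287, 0.958, -0.0], [0.0, -0.0, -1.0]]
wrist_force: [-0.4, -0.1, 0.3]
gripper_width: 0.629
gripper_force: 0.1
```

View pics/tip1.png

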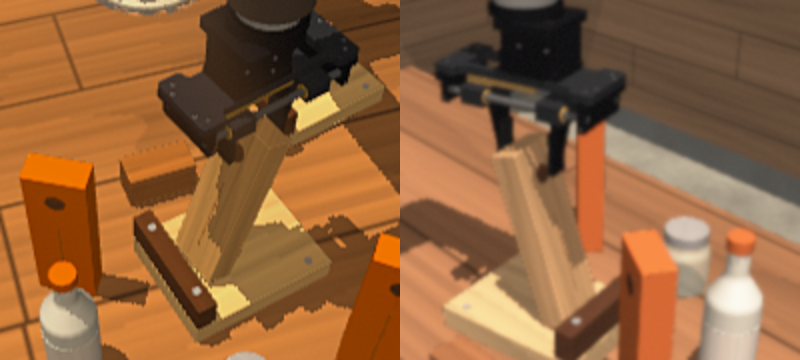

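Tipped about 17°, with the head resting on the leading finger at scene-crop (285,135). I'll open fully while backing the tool so that the leading finger stays put.

```bash
python3 -m pendant '[[[0,-0.04,0,0],[0,-0.08,0,0]]]' 0.19
python3 -m pendant '[[[0,-0.04,0,0],[0,-0.08,0,0],[0,-0.08,0,0]]]' 0
python3 - <<'E'
from h import *
s=sense();R=s["ee_rot"];p=s["tcp_pos"];print(s["gripper_width"])
o=np.array([.581,-.077,0]);x=np.array([.980,.199,0]);y=np.array([-.199,.98,0])
L=p+R[:,1]*.0435; print("lead inner jig",x@(L-o),y@(L-o))
# yaw -85 deg about leading finger centre (tool y=+51mm)
for k in range(1,11):
    a=np.radians(-8.5*k); c=np.array([0,51.]); v=c-np.array([-np.sin(a),np.cos(a)])*51
    print(k,(v/100).round(3),round(a/2,3))
E
```

```text
time_s: 3.7
tcp_pos: [0.5723, -0.076, 0.2116]
ee_rot: [[-0.958, -0.287, 0.0], [-0.287, 0.958, -0.0], [-0.0, -0.0, -1.0]]
wrist_force: [0.4, -0.8, -0.0]
gripper_width: 0.737
gripper_force: 0.1
time_s: 4.0
tcp_pos: [0.5745, -0.084, 0.2114]
ee_rot: [[-0.958, -0.286, -0.0], [-0.286, 0.958, -0.0], [0.0, -0.0, -1.0]]
wrist_force: [-0.0, 0.7, -0.6]
gripper_width: 0.962
gripper_force: 0.1
0.9616978077134366
lead inner jig -0.011612483993671645 0.037751408848965794
1 [-0.075  0.006] -0.074
2 [-0.149  0.022] -0.148
3 [-0.22  0.05] -0.223
4 [-0.285  0.087] -0.297
5 [-0.345  0.134] -0.371
6 [-0.396  0.189] -0.445
7 [-0.439  0.251] -0.519
8 [-0.473  0.319] -0.593
9 [-0.496  0.391] -0.668
10 [-0.508  0.466] -0.742
```

```bash
python3 -m pendant '[[[-0.04,0,0,-0.037],[-0.08,0.01,0,-0.074],[-0.15,0.02,0,-0.148],[-0.22,0.05,0,-0.22],[-0.285,0.09,0,-0.295],[-0.345,0.135,0,-0.37],[-0.395,0.19,0,-0.445],[-0.44,0.25,0,-0.52]]]' 0
python3 - <<'E'
from h import *
s=sense();R=s["ee_rot"];p=s["tcp_pos"]
yt=np.array([-.98,-.199,0]);L=np.array([.5745,-.084,.2114])+np.array([-.286,.958,0])*.051
t=p-0; a=np.arctan2(*( [ -(R.T@yt)[0],(R.T@yt)[1]])); print("turn",a/2,"lead now",p+R[:,1]*.051,L,"shift",R.T@(L-yt*.051-p)/.1)
E
```

```text
time_s: 4.8
tcp_pos: [0.6095, -0.0466, 0.2114]
ee_rot: [[-0.232, -0.973, -0.0], [-0.973, 0.232, 0.0], [0.0, 0.0, -1.0]]
wrist_force: [-0.1, -0.3, 0.9]
gripper_width: 1.0
gripper_force: 0.1
turn -0.21718790718930922 lead now [ 0.55990429 -0.03477759  0.21141154] [ 0.559914 -0.035142  0.2114  ] shift [-2.11108405e-01  4.64224298e-02 -5.85757601e-05]
```

```bash
python3 -m pendant '[[[-0.07,0.005,0,-0.07],[-0.14,0.02,0,-0.14],[-0.21,0.045,0,-0.217],[-0.21,0.045,0,-0.217]]]' 0
python3 - <<'E'
from h import *
s=sense();R=s["ee_rot"];p=s["tcp_pos"]
o=np.array([.581,-.077,0]);x=np.array([.980,.199,0]);y=np.array([-.199,.98,0])
C=p+R[:,1]*.051; c=np.array([x@(C-o),y@(C-o)])*1000; print("lead centre jig",c)
yf=c[1]-9.5; print("face y",yf)
# path: corner y (jig) for pivot p0 fixed vs against stop
for th in range(12,91,6):
    t=np.radians(th); print(th,"free",round(-24+210*np.sin(t)),"stop",round(-70+34*np.cos(t)+210*np.sin(t)),"z",round(30+210*np.cos(t)))
a=optics.capture("scene");b=optics.capture("side")
im=np.hstack([cv2.resize(a[120:300,200:400],(400,360)),cv2.resize(b[90:270,200:400],(400,360))])
cv2.imwrite("pics/tip2.png",im[:,:,::-1])
E
```

```text
time_s: 5.2
tcp_pos: [0.61, -0.0247, 0.2115]
ee_rot: [[0.194, -0.981, -0.0], [-0.981, -0.194, 0.0], [-0.0, 0.0, -1.0]]
wrist_force: [-0.3, 0.2, 0.4]
gripper_width: 0.996
gripper_force: 0.0
lead centre jig [-12.14463349  45.76691183]
face y 36.26691182933433
12 free 20 stop 7 z 235
18 free 41 stop 27 z 230
24 free 61 stop 46 z 222
30 free 81 stop 64 z 212
36 free 99 stop 81 z 200
42 free 117 stop 96 z 186
48 free 132 stop 109 z 171
54 free 146 stop 120 z 153
60 free 158 stop 129 z 135
66 free 168 stop 136 z 115
72 free 176 stop 140 z 95
78 free 181 stop 142 z 74
84 free 185 stop 142 z 52
90 free 186 stop 140 z 30
```

View pics/tip2.png

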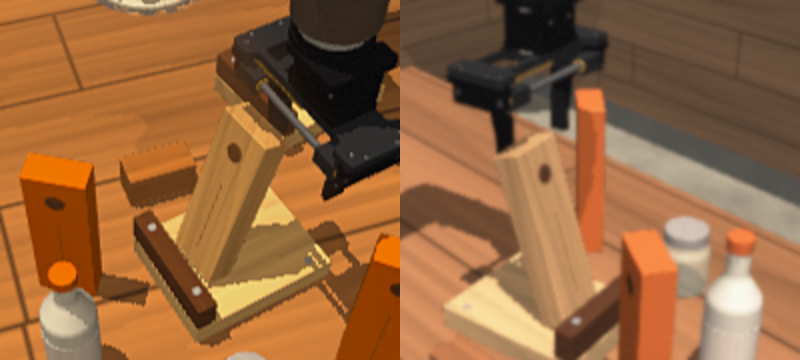

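The post leans on the leading finger alone, about 17° over, and the trailing finger is clear of the +x side. Easing down along the arc now.

```bash
python3 -m pendant '[[[-0.05,0,0.02,0],[-0.1,0,0.04,0],[-0.15,0,0.06,0],[-0.2,0,0.08,0],[-0.25,0,0.11,0],[-0.3,0,0.14,0],[-0.35,0,0.17,0],[-0.4,0,0.2,0]]]' 0
python3 -m pendant '[[[-0.04,0,0.03,0],[-0.08,0,0.06,0],[-0.12,0,0.09,0],[-0.16,0,0.12,0],[-0.2,0,0.16,0],[-0.24,0,0.2,0],[-0.28,0,0.25,0],[-0.28,0,0.25,0]]]' 0
python3 - <<'E'
from h import *
s=sense();R=s["ee_rot"];p=s["tcp_pos"]
o=np.array([.581,-.077,0]);x=np.array([.980,.199,0]);y=np.array([-.199,.98,0])
C=p+R[:,1]*.051; c=np.array([x@(C-o),y@(C-o)])*1000; print("lead face jig",c-[0,9.5],"jig force",y@s["wrist_force"])
a=optics.capture("scene");b=optics.capture("side")
im=np.hstack([cv2.resize(a[120:300,200:400],(400,360)),cv2.resize(b[90:270,200:400],(400,360))])
cv2.imwrite("pics/tip3.png",im[:,:,::-1])
E
```

```text
time_s: 6.1
tcp_pos: [0.6022, 0.0144, 0.1913]
ee_rot: [[0.193, -0.981, -0.0], [-0.981, -0.193, 0.0], [-0.0, 0.0, -1.0]]
wrist_force: [0.0, 0.3, 0.2]
gripper_width: 1.009
gripper_force: 0.3
time_s: 6.9
tcp_pos: [0.5966, 0.0421, 0.1659]
ee_rot: [[0.193, -0.981, -0.001], [-0.981, -0.193, 0.0], [-0.0, 0.001, -1.0]]
wrist_force: [-0.2, 0.7, 1.1]
gripper_width: 0.998
gripper_force: 1.5
lead face jig [-12.00249519 104.37148559] jig force 0.7055763248255934
```

View pics/tip3.png

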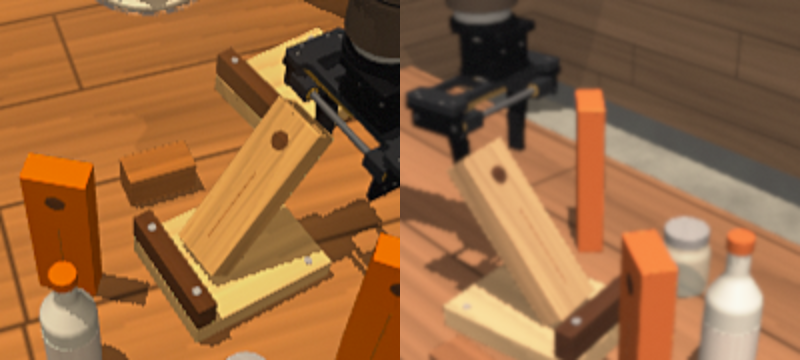

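```bash
python3 -m pendant '[[[-0.025,0,0.02,0],[-0.05,0,0.04,0],[-0.075,0,0.06,0],[-0.1,0,0.08,0],[-0.125,0,0.1,0],[-0.15,0,0.13,0],[-0.175,0,0.16,0],[-0.2,0,0.19,0]]]' 0
cat >> h.py <<'E'
o=np.array([.581,-.077,0]);x=np.array([.980,.199,0]);y=np.array([-.199,.98,0])
def look():
    """face of the leading finger in the jig frame; post tilt from the pale mask in the side view is seen by eye"""
    s=sense();R=s["ee_rot"];p=s["tcp_pos"];C=p+R[:,1]*.051-o
    print("face",round((x@C)*1000,1),round((y@C)*1000-9.5,1),"z",round(p[2]*1000,1),"F",round(y@s["wrist_force"],2),s["wrist_force"][2].round(2),"m",s["moment"].round(2))
def mask_tip():
    im=optics.capture("side"); return im
E
python3 -c "
from h import *
look();b=mask_tip();cv2.imwrite('pics/s4.png',b[:,:,::-1])
hsv=cv2.cvtColor(b,cv2.COLOR_RGB2HSV)
print([ (u,hsv[v,u].tolist()) for u,v in [(270,190),(260,200),(250,190),(245,185),(240,230)]])"
```

```text
time_s: 7.8
tcp_pos: [0.593, 0.0613, 0.1472]
ee_rot: [[0.193, -0.981, 0.0], [-0.981, -0.193, 0.0], [-0.0, -0.0, -1.0]]
wrist_force: [-0.7, 1.7, 0.6]
gripper_width: 1.001
gripper_force: 1.3
face -11.7 123.9 z 147.2 F 1.8 0.55 m [ 0.36  0.14 -0.07]
[(270, [12, 140, 199]), (260, [16, 120, 238]), (250, [16, 119, 240]), (245, [16, 119, 235]), (240, [14, 116, 128])]
```

```bash
cat >> h.py <<'E'
def jig(p): p=p-o; return np.array([x@p,y@p,p[2]])*1000
L0=None
def hole(th,yp,l,xj=-15):
    """find the hole's dark blob in both views near the guess, triangulate, return jig point, tilt, pivot y"""
    t=np.radians(th); g=o+x*xj/1e3+y*(yp+l*np.sin(t)-34*np.cos(t))/1e3+np.array([0,0,(30+l*np.cos(t)+34*np.sin(t))/1e3])
    uv={}
    for n in ("scene","side"):
        im=optics.capture(n); c=optics.get_calibration(n); T=c["camera_from_world"]
        q=cv2.projectPoints(g[None],cv2.Rodrigues(T[:3,:3])[0],T[:3,3],c["camera_matrix"],np.array(c["distortion"]))[0].ravel()
        m=(im.max(2)<115).astype(np.uint8); k,_,st,ce=cv2.connectedComponentsWithStats(m)
        ok=[i for i in range(1,k) if 8<st[i,4]<160 and np.linalg.norm(ce[i]-q)<22]
        if not ok: print(n,"no blob near",q); return
        i=min(ok,key=lambda i:np.linalg.norm(ce[i]-q)); uv[n]=ce[i]; print(n,"guess",q.round(),"blob",ce[i].round(1),st[i,4])
    p,e=tri(uv["scene"],uv["side"]); j=jig(p); z=j[2]+2-30
    t=2*np.arctan2(34+np.sqrt(max(0,34**2+l*l-z*z)),z+l) # l cos+34 sin = z
    print("hole jig",j.round(1),"err",round(e*1e3,1),"tilt",np.degrees(t).round(1),"pivot y",round(j[1]-l*np.sin(t)+34*np.cos(t),1),"corner y,z",(j[1]+34*np.cos(t)+(210-l)*np.sin(t)).round(1),(30+210*np.cos(t)).round(1))
E
python3 -c "
from h import *
p,e=tri((297.25,207.5),(292.5,183.75));print(jig(p),e)
l=round(jig(p)[2]+2-30);print(l)
hole(45,-24,l)"
```

```text
[ -4.56602152 -57.13781876 202.67337127] 0.0009080529771239763
175
scene guess [345. 189.] blob [345.5 190.5] 51
side guess [242. 179.] blob [243.  179.8] 12
hole jig [-12.7  74.6 174.9] err 0.1 tilt 45.5 pivot y -26.5 corner y,z 123.4 177.1
```

The hole triangulates well: tilt 45.5°, foot edge still unslid at y −26. Before going further I'll drag the head down at constant y, so the foot slides back to the stop under control.

```bash
python3 -m pendant '[[[0,0,0.01,0],[0,0,0.02,0],[0,0,0.03,0],[0.01,0,0.04,0],[0.02,0,0.05,0],[0.02,0,0.06,0],[0.02,0,0.07,0],[0.02,0,0.08,0]]]' 0
python3 -c "
from h import *
look();hole(47,-28,175)"
```

```text
time_s: 8.75
tcp_pos: [0.5934, 0.059, 0.1394]
ee_rot: [[0.193, -0.981, -0.0], [-0.981, -0.193, -0.0], [0.0, 0.0, -1.0]]
wrist_force: [0.2, 1.3, 0.4]
gripper_width: 0.998
gripper_force: 1.3
face -11.7 121.6 z 139.4 F 1.25 0.42 m [ 0.35  0.14 -0.07]
scene guess [346. 190.] blob [344.3 192.4] 47
side guess [242. 180.] blob [243.9 182.4] 14
hole jig [-12.9  72.3 169.1] err 0.6 tilt 48.7 pivot y -36.7 corner y,z 121.0 168.7
```

Dragging works: the foot slid back 10 mm and the tilt follows the finger. Continuing.

```bash
python3 -m pendant '[[[0,0,0.015,0],[0,0,0.03,0],[0,0,0.045,0],[0,0,0.06,0],[0,0,0.075,0],[0,0,0.09,0],[0,0,0.105,0],[0,0,0.12,0]]]' 0
python3 -c "
from h import *
look();hole(52,-44,175)"
```

```text
time_s: 9.65
tcp_pos: [0.5934, 0.059, 0.1274]
ee_rot: [[0.193, -0.981, -0.0], [-0.981, -0.193, -0.0], [0.0, 0.0, -1.0]]
wrist_force: [-0.2, 1.2, -1.2]
gripper_width: 1.003
gripper_force: 1.2
face -11.7 121.6 z 127.4 F 1.18 -1.17 m [ 0.35  0.11 -0.05]
scene guess [344. 193.] blob [344.  195.1] 44
side no blob near [243.10423261 184.38738383]
```

```bash
cat >> h.py <<'E'
def hole1(th,yp,l=175,xj=-13,R=22):
    """one-view variant: scene blob's ray cut with the blank's mid plane (jig x = xj)"""
    t=np.radians(th); g=o+x*xj/1e3+y*(yp+l*np.sin(t)-34*np.cos(t))/1e3+np.array([0,0,(30+l*np.cos(t)+34*np.sin(t))/1e3])
    im=optics.capture("scene"); c=optics.get_calibration("scene"); T=c["camera_from_world"]
    q=cv2.projectPoints(g[None],cv2.Rodrigues(T[:3,:3])[0],T[:3,3],c["camera_matrix"],np.array(c["distortion"]))[0].ravel()
    k,_,st,ce=cv2.connectedComponentsWithStats((im.max(2)<115).astype(np.uint8))
    ok=[i for i in range(1,k) if 8<st[i,4]<160 and np.linalg.norm(ce[i]-q)<R]
    if not ok: print("no blob near",q); return
    i=min(ok,key=lambda i:np.linalg.norm(ce[i]-q)); a,d=ray("scene",ce[i])
    p=a+d*((x@o+xj/1e3-x@a)/(x@d)); j=jig(p); z=j[2]+2-30
    t=2*np.arctan2(34+np.sqrt(max(0,34**2+l*l-z*z)),z+l)
    print("guess",q.round(),"blob",ce[i].round(1),st[i,4],"hole",j.round(1),"tilt",np.degrees(t).round(1),"pivot y",round(j[1]-l*np.sin(t)+34*np.cos(t),1),"rear foot y",round(j[1]-l*np.sin(t),1),"corner",(j[1]+34*np.cos(t)+(210-l)*np.sin(t)).round(1),(30+210*np.cos(t)).round(1))
E
python3 -c "
from h import *
hole1(52,-44)"
```

```text
guess [344. 194.] blob [343.9 195. ] 43 hole [-13.   72.6 160.5] tilt 53.0 pivot y -46.7 rear foot y -67.1 corner 121.0 156.4
```

```bash
python3 -m pendant '[[[0,0,0.025,0],[-0.01,0,0.05,0],[-0.02,0,0.075,0],[-0.03,0,0.1,0],[-0.04,0,0.125,0],[-0.05,0,0.15,0],[-0.06,0,0.175,0],[-0.07,0,0.2,0]]]' 0
python3 -c "
from h import *
look();hole1(59,-52)"
```

```text
time_s: 10.6
tcp_pos: [0.5929, 0.0676, 0.108]
ee_rot: [[0.193, -0.981, 0.002], [-0.981, -0.193, 0.002], [-0.002, -0.003, -1.0]]
wrist_force: [-0.9, 7.1, 2.9]
gripper_width: 0.997
gripper_force: 4.1
face -10.6 130.2 z 108.0 F 7.15 2.9 m [ 2.    0.39 -0.42]
guess [346. 197.] blob [346.9 197.5] 36 hole [-13.   83.3 145.8] tilt 59.6 pivot y -50.5 rear foot y -67.7 corner 130.7 136.2
```

```bash
python3 -m pendant '[[[-0.015,0,0.025,0],[-0.025,0,0.05,0],[-0.035,0,0.075,0],[-0.045,0,0.1,0],[-0.055,0,0.125,0],[-0.065,0,0.15,0],[-0.07,0,0.175,0],[-0.075,0,0.2,0]]]' 0
python3 -c "
from h import *
look();hole1(66,-57)"
```

```text
time_s: 11.45
tcp_pos: [0.5913, 0.0749, 0.0877]
ee_rot: [[0.192, -0.981, 0.002], [-0.981, -0.192, 0.002], [-0.002, -0.002, -1.0]]
wrist_force: [-0.8, 7.7, 2.4]
gripper_width: 1.0
gripper_force: 4.2
face -10.7 137.7 z 87.7 F 7.69 2.39 m [ 2.08  0.3  -0.38]
guess [348. 200.] blob [348.8 200.6] 31 hole [-13.   91.2 130.2] tilt 66.0 pivot y -54.9 rear foot y -68.7 corner 137.0 115.3
```

```bash
python3 -m pendant '[[[-0.01,0,0.025,0],[-0.015,0,0.05,0],[-0.02,0,0.075,0],[-0.025,0,0.1,0],[-0.03,0,0.125,0],[-0.035,0,0.15,0],[-0.04,0,0.175,0],[-0.04,0,0.2,0]]]' 0
python3 -c "
from h import *
look();hole1(72,-60)"
```

```text
time_s: 12.3
tcp_pos: [0.5907, 0.0795, 0.0676]
ee_rot: [[0.192, -0.981, 0.003], [-0.981, -0.192, 0.003], [-0.003, -0.003, -1.0]]
wrist_force: [-0.7, 9.1, 1.0]
gripper_width: 1.0
gripper_force: 5.4
face -10.3 142.3 z 67.6 F 9.09 1.01 m [ 2.73  0.4  -0.53]
guess [350. 204.] blob [350.  203.7] 27 hole [-13.   97.3 115.3] tilt 71.7 pivot y -58.2 rear foot y -68.9 corner 141.2 96.0
```

```bash
python3 -m pendant '[[[-0.005,0,0.02,0],[-0.01,0,0.04,0],[-0.015,0,0.065,0],[-0.015,0,0.09,0],[-0.02,0,0.115,0],[-0.02,0,0.14,0],[-0.02,0,0.165,0],[-0.02,0,0.19,0]]]' 0
python3 -c "
from h import *
look();hole1(77,-62)"
```

```text
time_s: 13.15
tcp_pos: [0.5906, 0.082, 0.0486]
ee_rot: [[0.192, -0.981, 0.003], [-0.981, -0.192, 0.004], [-0.003, -0.004, -1.0]]
wrist_force: [-0.4, 12.4, 0.7]
gripper_width: 0.999
gripper_force: 5.9
face -10.0 144.8 z 48.6 F 12.19 0.72 m [ 3.11  0.38 -0.54]
guess [350. 207.] blob [351.2 206.9] 33 hole [-13.  103.3  99.6] tilt 77.3 pivot y -59.9 rear foot y -67.4 corner 144.9 76.1
```

```bash
python3 -m pendant '[[[0,0,0.025,0],[0,0,0.05,0],[0,0,0.075,0],[0,0,0.1,0],[0,0,0.125,0],[0,0,0.15,0],[0,0,0.175,0],[0,0,0.2,0]]]' 0
python3 -c "
from h import *
look();hole1(83,-67)"
```

```text
time_s: 14.0
tcp_pos: [0.5908, 0.0826, 0.0284]
ee_rot: [[0.191, -0.981, 0.004], [-0.981, -0.191, 0.005], [-0.004, -0.005, -1.0]]
wrist_force: [-1.1, 13.0, -0.4]
gripper_width: 1.0
gripper_force: 6.7
face -9.6 145.4 z 28.4 F 12.94 -0.41 m [ 3.57  0.31 -0.7 ]
guess [350. 211.] blob [351.4 210.6] 35 hole [-13.  106.8  83.7] tilt 82.8 pivot y -62.6 rear foot y -66.9 corner 145.7 56.3
```

```bash
python3 -m pendant '[[[0,0,0.03,0],[0,0,0.06,0],[0,0,0.09,0],[0,0,0.12,0],[0,0,0.15,0],[0,0,0.18,0],[0,0,0.205,0],[0,0,0.22,0]]]' 0
python3 -c "
from h import *
look();hole1(89,-69)"
```

```text
time_s: 14.85
tcp_pos: [0.5902, 0.0814, 0.006]
ee_rot: [[0.192, -0.981, 0.002], [-0.981, -0.192, 0.003], [-0.002, -0.003, -1.0]]
wrist_force: [-0.8, 9.3, -2.0]
gripper_width: 0.998
gripper_force: 4.8
face -10.5 144.3 z 6.0 F 9.24 -1.98 m [ 2.57  0.18 -0.5 ]
guess [350. 215.] blob [350.4 215.1] 28 hole [-13.  107.1  65.9] tilt 88.7 pivot y -67.1 rear foot y -67.9 corner 142.8 34.7
```

Tilt is 88.7°, with only about 4 mm left at the head. Letting off slowly to seat it, then a look.

```bash
python3 -m pendant '[[[-0.01,0,0.01,0],[-0.02,0,0.02,0],[-0.03,0,0.02,0],[-0.04,0,0.02,0],[-0.06,0,0.02,0],[-0.1,0,0.02,0],[-0.2,0,0,0],[-0.3,0,-0.1,0]]]' 0
python3 - <<'E'
from h import *
look();hole1(90,-70)
a=optics.capture("scene");b=optics.capture("side")
im=np.hstack([cv2.resize(a[160:310,230:420],(400,316)),cv2.resize(b[150:300,190:380],(400,316))])
cv2.imwrite("pics/down.png",im[:,:,::-1])
E
```

```text
time_s: 15.7
tcp_pos: [0.5827, 0.1089, 0.016]
ee_rot: [[0.192, -0.981, -0.002], [-0.981, -0.192, -0.001], [0.001, 0.003, -1.0]]
wrist_force: [-1.2, -0.7, 0.1]
gripper_width: 1.002
gripper_force: 0.0
face -12.3 172.7 z 16.0 F -0.45 0.09 m [0.1  0.05 0.04]
guess [350. 216.] blob [350.3 215.6] 34 hole [-13.  107.   63.6] tilt 89.5 pivot y -67.6 rear foot y -67.9 corner 142.4 31.9
```

View pics/down.png

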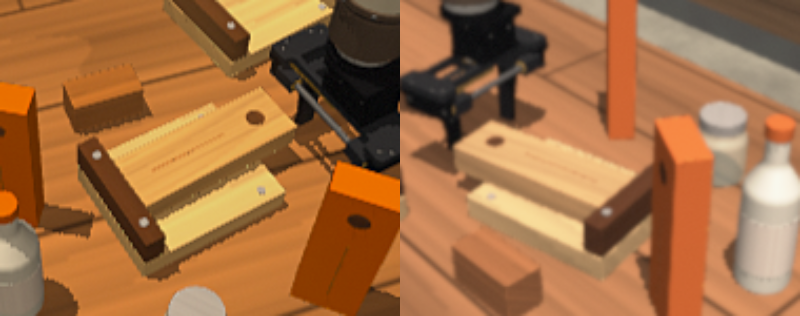

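Run:
```python
from h import *
for k,u,z in [("head -x",(354.5,201.8),.064),("head +x",(371.6,219.4),.064),("near edge mid",(339,238.5),.064),("near foot",(307.4,258.3),.064),("brd -+",(330.75,209.25),.03),("brd ++",(365.5,251.25),.03)]:
    print(k,jig(plane("scene",u,z)).round(1))
# near-side edge of the blank's top by colour: wood top vs darker side face, in saturation/value
im=optics.capture("scene")
for c in (315,325,335,345,355,365):
    v=im[:,c].astype(int).sum(1); col=v[205:275]; r_=205+int(np.argmin(np.diff(col.astype(float)))); print(c,r_,jig(plane("scene",(c,r_+.5),.064)).round(1))
```

```text
head -x [-43.6 141.9  64. ]
head +x [ 21.9 145.2  64. ]
near edge mid [29.7 43.8 64. ]
near foot [ 39.6 -49.8  64. ]
brd -+ [-73.8  94.9  30. ]
brd ++ [73.6 94.9 30. ]
315 249 [ 28.  -21.9  64. ]
325 271 [ 87.6 -34.   64. ]
335 266 [87.9 -7.5 64. ]
345 261 [88.2 19.5 64. ]
355 256 [88.4 47.  64. ]
365 222 [ 21.7 125.5  64. ]
```

It lies flat, head over the open end, but yawed a few degrees with only the −x foot corner at the stop. I'll push the +x side of the head to square it.

```bash
python3 -m pendant '[[[0,-0.1,-0.1,0],[0,-0.22,-0.15,0],[0.1,-0.22,-0.15,0],[0.2,-0.22,-0.15,0],[0.25,-0.22,-0.15,0],[0.27,-0.22,-0.15,0],[0.29,-0.22,-0.15,0],[0.31,-0.22,-0.15,0]]]' 0
python3 -c "
from h import *
look()"
python3 -m pendant '[[[0.01,0,0,0],[0.02,0,0,0],[0.03,0,0,0],[0.03,0,0,0]]]' 0
python3 -c "
from h import *
look();hole1(90,-70)"
```

```text
time_s: 16.7
tcp_pos: [0.613, 0.0855, 0.0317]
ee_rot: [[0.19, -0.982, 0.005], [-0.982, -0.19, 0.005], [-0.004, -0.006, -1.0]]
wrist_force: [0.7, 14.2, -1.3]
gripper_width: 0.996
gripper_force: 7.1
face 12.7 143.8 z 31.7 F 13.75 -1.32 m [ 4.24 -0.15 -0.64]
time_s: 17.1
tcp_pos: [0.6149, 0.0854, 0.0323]
ee_rot: [[0.191, -0.982, 0.009], [-0.982, -0.191, 0.009], [-0.007, -0.011, -1.0]]
wrist_force: [1.0, 17.6, -0.8]
gripper_width: 1.004
gripper_force: 8.6
face 14.6 143.3 z 32.3 F 17.03 -0.84 m [ 5.11 -0.16 -0.77]
guess [350. 216.] blob [351.3 216.8] 33 hole [-13.  111.5  56.1] tilt 91.9 pivot y -64.6 rear foot y -63.4 corner 145.3 23.0
```

```bash
python3 -m pendant '[[[-0.02,0,0,0],[-0.1,0,0,0],[-0.3,0,-0.1,0],[-0.5,0,-0.3,0],[-0.5,0,-0.3,0]]]' 0
python3 - <<'E'
from h import *
a=optics.capture("scene");np.save("a.npy",a)
im=cv2.resize(a[190:290,260:390],None,fx=6,fy=6,interpolation=cv2.INTER_CUBIC)
cv2.imwrite("pics/fin.png",im[:,:,::-1])
E
```

```text
time_s: 17.65
tcp_pos: [0.6034, 0.1305, 0.064]
ee_rot: [[0.196, -0.981, 0.004], [-0.981, -0.196, 0.001], [-0.0, -0.004, -1.0]]
wrist_force: [0.4, -0.2, -0.7]
gripper_width: 0.999
gripper_force: 0.0
```

View pics/fin.png

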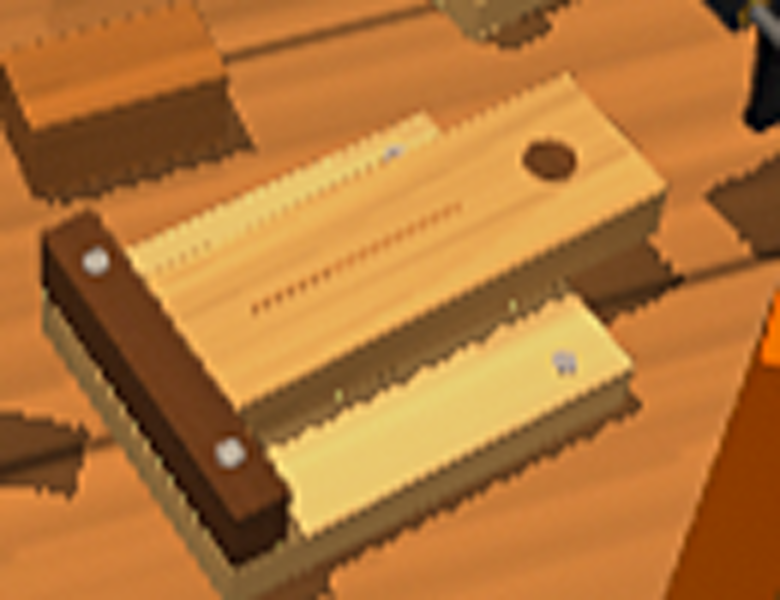

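The foot edge now runs along the stop, from crop (150,270) to (240,408). Checking the numbers.

Run:
```python
from h import *
a,b,c,d=[jig(plane("scene",(u/6+260,v/6+190),.064))[:2] for u,v in [(568,72),(665,185),(240,408),(150,270)]]
print(a,b,c,d,"foot",(c+d)/2,"head",(a+b)/2,"edge deg",np.degrees(np.arctan2(*(b-c))),"head face deg",np.degrees(np.arctan2(*(b-a)[::-1])))
```

```text
[-42.88301687 141.92532828] [ 24.54309691 140.89950401] [ 30.6971339  -63.94051309] [-40.86243723 -61.54732985] foot [ -5.08265166 -62.74392147] head [ -9.16995998 141.41241615] edge deg -1.720827425805273 head face deg -0.8716336107990884
```

Within tolerance: yaw is about 1°, the head at y≈141 mm puts the foot at about −69 mm, and x is within 10 mm. Handing in.

```bash
python3 -c "
from station import r
print(r.finish_job())"
```

```text
the job is handed in; nothing more can be done
None
```

The blank was tipped and eased down to within about 1° of flat before release, then squared with its foot flush to the stop (measured about 1 mm off, 1–2° out of square), and the job is handed in; the hand-in returned no verdict.

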